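# Click a fresh filter cartridge into the sampler dock

### The job

Take the blue filter cartridge out of the grey tray and slide it nose first along the channel of the dock until the orange spring catch snaps in behind its front block and keeps it there against the brass spring plunger, then let go. Push it home firmly but do not ram it, and leave the spent grey cartridge, the jar, the beaker and the mouse where they are.

Things in the scene. Friction and masses are not known exactly. Their poses are not given: they have to be found in the camera images.
- cartridge: Fresh cartridge, blue, white grip rib, 80 (x) x 44 (y) x 54 mm high, 105 to 210 g, lying flat. Origin: centre of its underside; z up; +x to its bevelled nose. Blue body 24 mm high, I-shaped from above: front block x +12..+40 mm, 44 mm wide (28 at the nose face, bevels 12 mm long); waist x -12..+12 mm, 26 mm wide; rear block x -40..-12 mm, 44 mm wide. Must lie with its x along the dock's x.
- cartridge_rib (a point): Middle of the top of the fresh cartridge's white grip rib: 16 mm behind (-x) and 54 mm above the cartridge's origin. The rib is 36 mm long in x, 14 mm wide in y and 30 mm high, standing on the 24 mm body. Pinch it from above, across y. Axes as the cartridge's.
- spent: Spent cartridge, same shape and size, grey with a black rib, in the other well of the tray. Origin and axes as for the fresh one. Stays where it is.
- tray: Fixed grey tray, 130 (x) x 200 (y) mm, walls 10 mm high, floor top 4 mm above the bench; two wells side by side in y with one cartridge in each, noses roughly to the tray's +x. Which well holds the fresh cartridge varies. Origin: centre of its underside.
- dock: Fixed dock: floor plate x -155..+100, y -60..+70 mm, top (channel floor) at z = 12 mm. Origin: on the bench under the channel's centre line; the cartridge slides to +x. White walls 14 mm high over the floor, 47 mm apart, start at x = -75 mm; flared guides from x = -105 mm widen the mouth to 67 mm. Clicked in, the cartridge's origin lies at x +2..+34 mm: this differs and must be felt.
- dock_mouth (a point): Set-down point on the channel floor before the flared mouth, at dock x = -125 mm, y = 0, z = 12 mm: a cartridge set down with its origin here is clear of all walls (its tail overhangs the plate by 10 mm) and can be slid on to +x. Axes as the dock's.
- dock_end (a point): Point on the channel floor, dock x +18 mm, y 0, z 12 mm. The clicked-in cartridge's origin ends within 16 mm of it along x, wherever the grey stop head is clamped. Head lips cover its front block (26.5 to 32.5 mm over the floor, from 18 mm past that origin). 4 mm past the click is a solid end wall (at most 20 N on it). Let go, the plunger pushes the cartridge back onto the catch.
- catch (a joint): Orange sprung catch at the head's +y side; metres it is pushed aside along the dock's +y: 0 at rest, 0.010 at most. Its ramp faces the mouth. The nose pushes it out 4 to 7 mm, it rides along the front block and snaps back to 0 in the waist, behind the front block. Spring 1.2 N plus 240 N/m; passing the ramp takes roughly 3 to 14 N of push.
- plunger (a joint): Brass spring plunger, 14 mm diameter, on the centre line in the head's end wall, facing the mouth; metres pressed in along the dock's +x: 0 at rest, 0.010 with the cartridge clicked in, 0.014 with it hard against the end wall. Spring 4 N plus 400 N/m. With the catch's rubbing, the push reaches roughly 8 to 14 N just before the click, then drops by 1 to 3 N.
- jar: Amber glass jar with a white cap, 44 mm diameter, 75 mm high, loose bystander. Origin: centre of its underside.
- beaker: Small glass beaker, 60 mm diameter, 70 mm high, loose bystander. Origin: centre of its underside.
- mouse: Black computer mouse, 100 x 58 x 22 mm, loose bystander. Origin: centre of its underside.
Not all that is in view belongs to the job. There is more than one size of the cartridge; the job needs the middle-sized.

How it is judged:
By the outcome, as a careful person would: the job done as asked, in the order asked, and still so for the second after the job is handed in, with the robot touching nothing.
It also fails if it takes over 64 s, if anything falls off the work surface, if the arm or the gripper's body presses on something with over 40 N, if the wrist force passes 120 N, or if a joint passes its speed limit or range.

### The arm

A 6-joint arm with a two-finger parallel gripper is mounted at the origin on the work surface. World frame = base frame: x ahead of the robot, y to its left, z up, the work surface at z = 0. Lengths are in m, angles in rad, forces in N, time in s.
With the tool pointing down it reaches from about 0.225 to 0.875 m from the base axis. Payload 3.4 kg.
Tool frame: the origin (TCP) lies at the very end of the fingers, on their centre line; the grasp point (between the pads) lies 19 mm behind it (manip.hold_point_z is the distance from the TCP to the grasp point, in m); z points along the fingers, x is the direction in which the jaws open and shut, and the axes are right-handed (so a half turn about z gives the same grasp; the last joint's range is limited). The gripper opens to 85 mm and grips with 20 to 120 N. Pads are 22 mm wide; open, the fingers measure 114 mm over their backs; the gripper's body (76 mm by 85 mm) begins 54 mm behind the grasp point. The pads swing forward as they close: fully open they stand 13 mm farther back than shut.
Start: joints at [1.178, 0.276, 1.505, -0, 1.361, -0.121], TCP at [0.154, 0.554, 0.198] pointing down, gripper open.
Joint ranges: [-2.89, 2.89], [-0.75, 2.08], [0.22, 2.7], [-1.18, 4.32], [0.11, 2.71], [-2.7, 2.7]. Speed limits (rad/s): [2.57, 2.57, 3.14, 3.14, 3.14, 3.14].

### API

Orientations are given as a unit quaternion [w, x, y, z].
In Python, from rig import telemetry, cams, manip, finder gives the robot as it stands. The module is installed in compiled form; this text tells all that it offers.
- The arm moves only by the tool carry_out, never from a script. Its argument "rows" is a list that holds one entry, the list of rows, each a list of 5 numbers: the gripper's target within -1 to 1 (fully open at 1, half-way at 0, shut at -1), then the shift along the world's x, y, z in cm, then the turn about the world's z in rad. A call has 1 to 12 rows; each row shifts and turns the commanded pose from where the row before left it; what a row does not reach is not made up. A row lasts 1/10 s, in which the tool goes at most 50 mm and 8.59 degrees, less where a joint would pass 70% of its speed; a pose out of reach is approached as far as the arm can. A call with a gripper value outside its range is refused whole. The fingers move at their own pace and stop on an object; "force" is the grip in N (left out, the last holds). Time passes only in rows, so rows that do not move let the fingers close. It gives the time, the measured TCP pose, the force and the opening at its end, in the units of the state.
- telemetry.get_state(): the state, without advancing time (a new reading comes with each control period).
- cams.get_image(name): name is "side" or "top" or "wrist"; returns a dict with "image" (420x560x3 uint8, red, green, blue), "camera_matrix" (3x3 intrinsics, pixels), "eye" and "attitude" of the camera in the world. Camera axes: x right, y down, z forward; pixel columns grow to the right and rows downward; lengths in m; the calibration is good to about 2 mm. A picture is of the moment at which its call begins. There is no depth.
- manip.sign_off(): hands the job in, once; it reports no verdict.
Trained networks look in a picture, given as the dict that the camera call returned (one of the last four; its "shot" number tells which), for a name from the list of things; names that differ only in an ending like _2 or _b are one class to them, and where a whole thing is asked for, a point or a joint stands for the part that bears it (a point fixed in the world has none). Each returns a list of dicts, best first, with "confidence" (0 to 1); they miss things now and then, are a little off and sometimes report something else, mostly with a low value. They report only what shows in the picture. A call takes as long as a camera call. They do not tell look-alikes from the thing itself.
- finder.boxes_of(picture, thing): "xy" ([column, row] in pixels, amid what is visible of it).
The state is a dict: "clock": time; "qpos": joint angles; "qd": joint speeds; "effort": joint torques, N m; "position": TCP position; "ee_rot": TCP orientation; "contact_force": force on the tool from outside, world axes, zero at the start; "moment": the same for the moment, N m; "width": finger opening in m.
Only numpy, scipy, OpenCV 4.12 (cv2) and the standard library are available. Lean on these libraries where they do the work, as an engineer would, in place of code of your own. Each camera call takes 0.05 s, during which the arm holds its last target.

## Working session

There is one attempt and no reset: what is moved stays moved. The work goes in short steps, Python scripts to look and compute and a tool call to move; the robot and the scene stay as the last step left them, time stands still between calls to the robot, and variables do not carry over. Pictures are saved under pics/ and viewed, and the job is handed in when it is done.

Besides the shell and the picture viewer there is one more tool, called after "Request:" as name(argument=value, ...) on one line, values as JSON. carry_out: Moves the arm, as the interface text tells. Its arguments: {"type":"object","properties":{"rows":{"type":"array","items":{"type":"array","items":{"type":"array","items":{"type":"number"}}}},"force":{"type":"number"}},"required":["rows"]}

```bash
mkdir -p pics; ls; cat > h.py <<'E'
import numpy as np, cv2
from rig import telemetry, cams, manip, finder
from scipy.spatial.transform import Rotation as R
def rot(a):
    a=np.array(a,float)
    return a if a.shape==(3,3) else R.from_quat([a[1],a[2],a[3],a[0]]).as_matrix()
def ray(p,uv):
    K=np.array(p["camera_matrix"]);d=np.linalg.inv(K)@np.array([uv[0],uv[1],1.])
    return np.array(p["eye"]),rot(p["attitude"])@d
def at_z(p,uv,z):
    e,d=ray(p,uv);return e+d*(z-e[2])/d[2]
def proj(p,X):
    K=np.array(p["camera_matrix"]);c=rot(p["attitude"]).T@(np.array(X)-np.array(p["eye"]));q=K@c
    return q[:2]/q[2]
def save(p,n):
    cv2.imwrite(f"pics/{n}.png",cv2.cvtColor(p["image"],cv2.COLOR_RGB2BGR))
E
python3 - <<'E'
from h import *
np.set_printoptions(precision=3,suppress=True)
print(telemetry.get_state()); print(manip.hold_point_z)
for n in("top","side","wrist"):
    p=cams.get_image(n);save(p,n+"0");print(n,p["eye"],p["attitude"],p["camera_matrix"])
    for t in("cartridge","cartridge_rib","spent","tray","dock","catch","plunger","jar","beaker","mouse"):
        print(t,[(np.round(b["xy"]),round(b["confidence"],2)) for b in finder.boxes_of(p,t)][:4])
E
```

```text
pics
{'clock': 0.0, 'qpos': array([ 1.178,  0.277,  1.506, -0.   ,  1.361, -0.121]), 'qd': array([-0.   , -0.   ,  0.   ,  0.   ,  0.002,  0.   ]), 'effort': array([ -0.003, -41.677, -24.58 ,  -0.   ,   0.011,  -0.   ]), 'position': array([0.154, 0.553, 0.197]), 'ee_rot': array([ 0.   ,  0.796,  0.605, -0.001]), 'contact_force': array([-0.602, -0.536, -0.051]), 'moment': array([-0.023,  0.032, -0.021]), 'width': 0.08550699574844652}
0.0187
top [0.323 0.03  1.164] [-0.077  0.751 -0.652  0.067] [[514.938   0.    277.066]
 [  0.    514.938 199.786]
 [  0.      0.      1.   ]]
cartridge [(array([387., 255.]), 0.69), (array([314., 253.]), 0.66), (array([364., 319.]), 0.64), (array([114., 247.]), 0.55)]
cartridge_rib [(array([314., 254.]), 0.76), (array([364., 322.]), 0.74), (array([389., 254.]), 0.58)]
spent [(array([428., 262.]), 0.83)]
tray [(array([407., 256.]), 0.92), (array([378., 133.]), 0.73)]
dock [(array([235., 210.]), 0.95), (array([390., 254.]), 0.58), (array([115., 246.]), 0.37)]
catch [(array([221., 175.]), 0.51)]
plunger [(array([230., 159.]), 0.44)]
jar []
beaker [(array([1
[... 190 characters left out ...]
   ]]
cartridge [(array([258., 258.]), 0.85), (array([279., 312.]), 0.66), (array([382., 270.]), 0.25)]
cartridge_rib [(array([256., 264.]), 0.89), (array([211., 313.]), 0.89), (array([281., 314.]), 0.76)]
spent [(array([285., 352.]), 0.74)]
tray [(array([286., 338.]), 0.74)]
dock [(array([270., 211.]), 0.73)]
catch [(array([286., 190.]), 0.55)]
plunger []
jar [(array([381., 268.]), 0.69)]
beaker [(array([216., 152.]), 0.62)]
mouse [(array([360., 218.]), 0.82)]
wrist [0.09  0.573 0.373] [0.104 0.79  0.599 0.08 ] [[370.046   0.    282.758]
 [  0.    370.046 216.666]
 [  0.      0.      1.   ]]
cartridge []
cartridge_rib []
spent []
tray []
dock []
catch []
plunger []
jar []
beaker []
mouse []
```

View pics/top0.png

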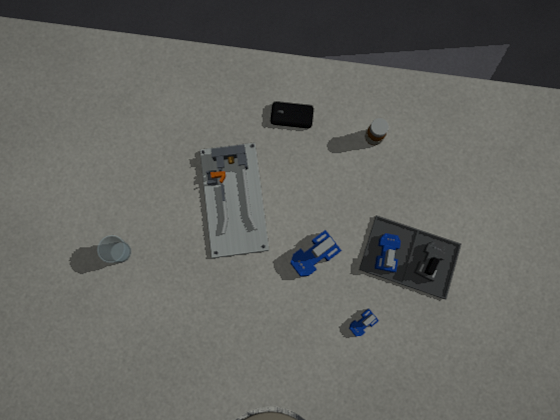

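View pics/side0.png

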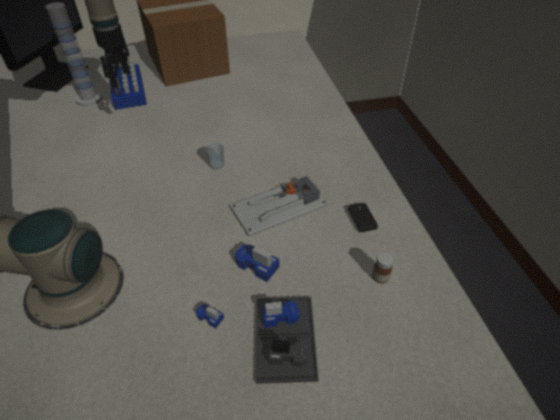

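The top view shows the fresh blue cartridge in the tray's left well at about (388,253), with its nose up in the image. The dock head is at (228,158) and its mouth at about (240,245). A larger blue decoy sits at (315,253) and a smaller one at (364,322). Next I'll zoom in to measure.

```bash
python3 - <<'E'
import cv2
im=cv2.imread("pics/top0.png")
a=cv2.resize(im[210:300,350:470],None,fx=6,fy=6,interpolation=cv2.INTER_CUBIC);cv2.imwrite("pics/c1.png",a)
a=cv2.resize(im[135:265,190:280],None,fx=4.5,fy=4.5,interpolation=cv2.INTER_CUBIC);cv2.imwrite("pics/c2.png",a)
E
```

```text
(no output)
```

View pics/c1.png

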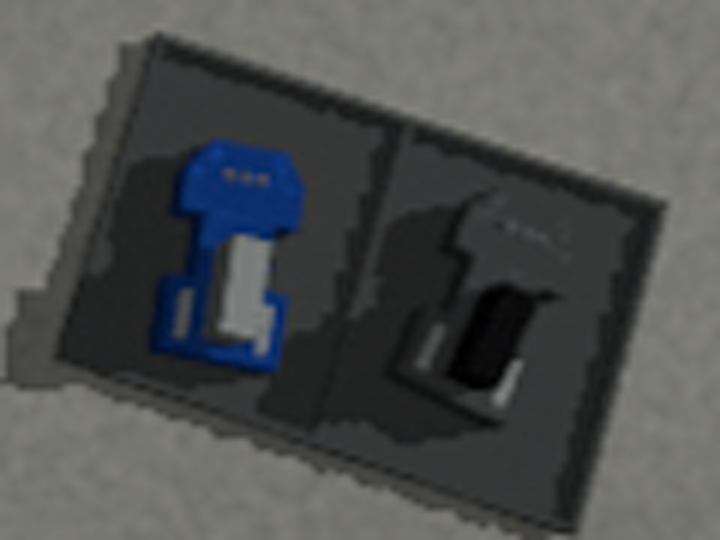

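View pics/c2.png

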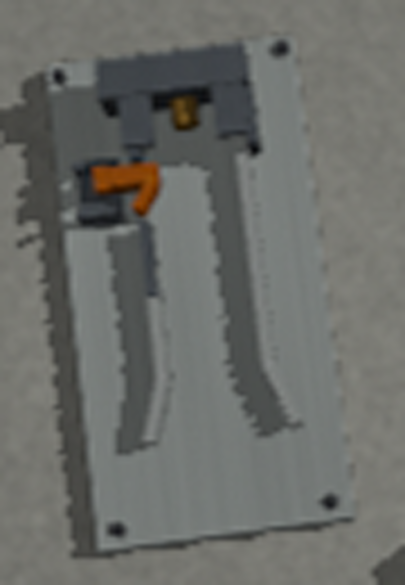

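```bash
cat >> h.py <<'E'
from scipy.optimize import minimize, least_squares
def T2(x,y,th,pts):
    c,s=np.cos(th),np.sin(th);pts=np.array(pts,float)
    o=pts.copy();o[:,0]=x+c*pts[:,0]-s*pts[:,1];o[:,1]=y+s*pts[:,0]+c*pts[:,1];return o
def bodypolys(z0):
    I=[[-40,-22],[-12,-22],[-12,22],[-40,22]];W=[[-12,-13],[12,-13],[12,13],[-12,13]]
    F=[[12,-22],[28,-22],[40,-14],[40,14],[28,22],[12,22]];Rb=[[-34,-7],[2,-7],[2,7],[-34,7]]
    out=[]
    for P,a,b in((I,0,24),(W,0,24),(F,0,24),(Rb,24,54)):
        P=np.array(P)/1000.
        out.append(np.vstack([np.c_[P,np.full(len(P),z0+a/1e3)],np.c_[P,np.full(len(P),z0+b/1e3)]]))
    return out
def model_mask(p,par,z0,S=4,roi=None):
    u0,v0,u1,v1=roi;m=np.zeros(((v1-v0)*S,(u1-u0)*S),np.uint8)
    for P in bodypolys(z0):
        q=np.array([proj(p,X) for X in T2(*par,P)])
        q=((q-[u0,v0]+0.5)*S-0.5)
        cv2.fillConvexPoly(m,cv2.convexHull(np.round(q*16).astype(np.int32)),255,shift=4)
    return cv2.resize(m,(u1-u0,v1-v0),interpolation=cv2.INTER_AREA)/255.
def fit_cart(p,guess,z0,roi,mask):
    u0,v0,u1,v1=roi;M=mask[v0:v1,u0:u1].astype(float)
    f=lambda q:np.abs(model_mask(p,[guess[0]+q[0]/100,guess[1]+q[1]/100,guess[2]+q[2]],z0,4,roi)-M).sum()
    best=None
    for d in(-.2,0,.2):
        r=minimize(f,[0,0,d],method="Nelder-Mead",options=dict(initial_simplex=[[0,0,d],[1,0,d],[0,1,d],[0,0,d+.15]]))
        if best is None or r.fun<best.fun:best=r
    q=best.x;return [guess[0]+q[0]/100,guess[1]+q[1]/100,guess[2]+q[2]],best.fun,M.sum()
def bluewhite(p,roi):
    hsv=cv2.cvtColor(p["image"],cv2.COLOR_RGB2HSV);u0,v0,u1,v1=roi
    b=((hsv[...,0]>100)&(hsv[...,0]<130)&(hsv[...,1]>120)&(hsv[...,2]>40))
    w=((hsv[...,1]<60)&(hsv[...,2]>110))
    k=cv2.dilate(b.astype(np.uint8),np.ones((5,5)))>0
    m=(b|w); out=np.zeros(b.shape,bool);out[v0:v1,u0:u1]=m[v0:v1,u0:u1];return out
E
python3 - <<'E'
from h import *
np.set_printoptions(precision=4,suppress=True)
p=cams.get_image("top")
c=np.array([[48,68],[295,38],[353,517],[97,550]])/4.5+[190,135]
X=np.array([at_z(p,u,.012) for u in c])[:,:2]
D=np.array([[.1,.07,0],[.1,-.06,0],[-.155,-.06,0],[-.155,.07,0]])
r=least_squares(lambda q:(T2(*q,D)[:,:2]-X).ravel(),[.5,.1,0]);print("dock",r.x,r.fun)
for nm,xx in(("mouth",-.125),("end",.018)):print(nm,T2(*r.x,[[xx,0,.012]]))
roi=(372,228,402,277)
m=bluewhite(p,roi)
cv2.imwrite("pics/m.png",cv2.resize(m[228:277,372:402].astype(np.uint8)*255,None,fx=8,fy=8,interpolation=0))
g=at_z(p,(388,253),.02);print(g)
print("tray ctr",at_z(p,(410,257),.01))
print(fit_cart(p,[g[0],g[1],0.],.004,roi,m))
for n,uv,z in(("mouse",(292,115),.02),("jar",(376,130),.05),("beaker",(114,250),.04),("big",(315,253),.03),("small",(364,322),.02)):print(n,at_z(p,uv,z))
p=cams.get_image("side")
for uv in((258,258),):pass
E
```

```text
dock [0.5757 0.164  0.2663] [ 0.0017  0.0011  0.002  -0.     -0.0017 -0.0016 -0.0019  0.0004]
mouth [[0.4551 0.1311 0.012 ]]
end [[0.5931 0.1687 0.012 ]]
[ 0.4732 -0.1973  0.02  ]
tray ctr [ 0.4725 -0.2489  0.01  ]
([np.float64(0.47662429760108355), np.float64(-0.1978179236652774), np.float64(-0.05839847868349951)], np.float64(152.54509803921567), np.float64(583.0))
mouse [0.7646 0.0573 0.02  ]
jar [ 0.744  -0.1373  0.05  ]
beaker [0.3933 0.4001 0.04  ]
big [ 0.4494 -0.0362  0.03  ]
small [ 0.3173 -0.1603  0.02  ]
```

View pics/m.png

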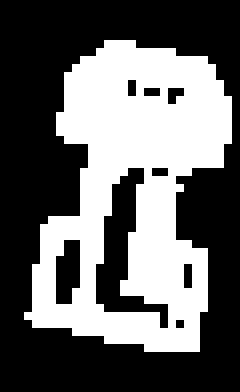

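The dock's fitted corner residuals are about 2 mm. I'll hover over the dock for a closer look with the wrist camera.

Request:
carry_out(rows=[[[1,3.2,-3.2,0.6,0.045],[1,3.2,-3.2,0.6,0.045],[1,3.2,-3.2,0.6,0.045],[1,3.2,-3.2,0.6,0.045],[1,3.2,-3.2,0.6,0.045],[1,3.2,-3.2,0.6,0.045],[1,3.2,-3.2,0.6,0.045],[1,3.2,-3.2,0.6,0.045],[1,3.2,-3.2,0.6,0.045],[1,3.2,-3.2,0.6,0.045],[1,3.2,-3.2,0.6,0.045],[1,3.2,-3.2,0.6,0.045]]])

```text
clock: 2.95
position: [0.5395, 0.1684, 0.2701]
ee_rot: [0.0, 0.606, 0.796, 0.0]
contact_force: [1.1, 0.2, 0.8]
width: 0.0855
```

```bash
python3 - <<'E'
from h import *
np.set_printoptions(precision=4,suppress=True)
s=telemetry.get_state();print(s["clock"],s["position"],s["ee_rot"],s["contact_force"])
p=cams.get_image("wrist");save(p,"w1");print(p["eye"],rot(p["attitude"])[:,2])
import pickle;pickle.dump(p,open("w1.pkl","wb"))
c=cv2.imread("pics/w1.png");cv2.imwrite("pics/w1b.png",cv2.resize(c,(800,600),interpolation=cv2.INTER_CUBIC))
E
```

```text
2.95 [0.5395 0.1684 0.2701] [0.     0.6056 0.7958 0.0003] [1.128  0.2295 0.8456]
[0.4754 0.152  0.4453] [ 0.2512  0.0719 -0.9653]
```

View pics/w1b.png

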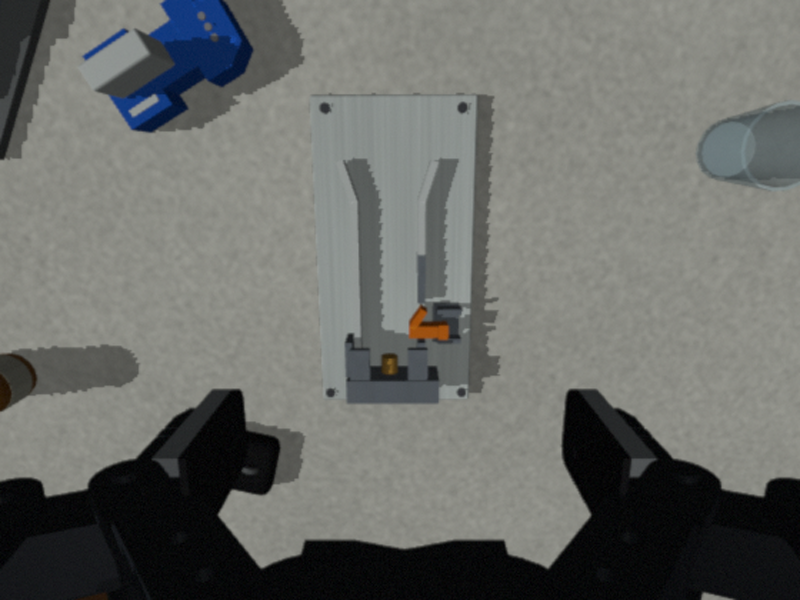

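```bash
python3 - <<'E'
from h import *
import pickle
np.set_printoptions(precision=4,suppress=True)
p=pickle.load(open("w1.pkl","rb"))
im=cv2.imread("pics/w1.png")
cv2.imwrite("pics/w1c.png",cv2.resize(im[60:290,210:345],None,fx=2.6,fy=2.6,interpolation=cv2.INTER_CUBIC))
S=.7
c=np.array([[324,399],[312,96],[477,95],[470,399]])*S
X=np.array([at_z(p,u,.012) for u in c])[:,:2]
D=np.array([[.1,-.06,0],[-.155,-.06,0],[-.155,.07,0],[.1,.07,0]])
r=least_squares(lambda q:(T2(*q,D)[:,:2]-X).ravel(),[.57,.16,.26]);print("dock",r.x,r.fun)
def dk(uv,z):
    P=at_z(p,uv,z);c,s=np.cos(r.x[2]),np.sin(r.x[2]);d=P[:2]-r.x[:2];return np.array([c*d[0]+s*d[1],-s*d[0]+c*d[1]])*1000
for n,uv,z in(("plungertip top",(390,357),.026),("tipLwall",(345,160),.026),("tipR",(440,160),.026),("L top inner edge far",(360,340),.026),("L bend",(358,200),.026),("R bend",(419,203),.026),("R",(418,290),.026)):print(n,dk(np.array(uv)*S,z))
E
```

```text
dock [0.5758 0.1689 0.2732] [ 0.0017  0.0004 -0.001  -0.0022 -0.0017  0.0015  0.001   0.0003]
plungertip top [53.7079 -0.404 ]
tipLwall [-106.0778  -33.0309]
tipR [-105.8019   39.4792]
L top inner edge far [ 38.5234 -25.2793]
L bend [-76.0965 -23.9068]
R bend [-73.6136  23.5615]
R [-4.0683 22.9988]
```

View pics/w1c.png

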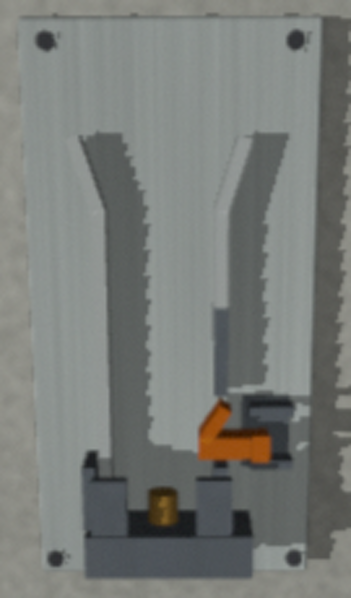

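Request:
carry_out(rows=[[[1,-0.5,-4.0,-0.3,-0.03],[1,-0.5,-4.0,-0.3,-0.03],[1,-0.5,-4.0,-0.3,-0.03],[1,-0.5,-4.0,-0.3,-0.03],[1,-0.5,-4.0,-0.3,-0.03],[1,-0.5,-4.0,-0.3,-0.03],[1,-0.5,-4.0,-0.3,-0.03],[1,-0.5,-4.0,-0.3,-0.03],[1,-0.5,-4.0,-0.3,-0.03],[1,0,0,0,0],[1,0,0,0,0]]])

```text
clock: 4.1
position: [0.4931, -0.1905, 0.2425]
ee_rot: [-0.001, 0.709, 0.706, 0.0]
contact_force: [0.6, 0.3, 0.1]
width: 0.0858
```

```bash
python3 - <<'E'
from h import *
np.set_printoptions(precision=4,suppress=True)
s=telemetry.get_state();print(s["clock"],s["position"],s["ee_rot"],s["contact_force"])
p=cams.get_image("wrist");save(p,"w2");print(p["eye"],rot(p["attitude"])[:,2])
import pickle;pickle.dump(p,open("w2.pkl","wb"))
for t in("cartridge","cartridge_rib"):print([(b["xy"],b["confidence"]) for b in finder.boxes_of(p,t)])
c=cv2.imread("pics/w2.png");cv2.imwrite("pics/w2b.png",cv2.resize(c,(800,600),interpolation=cv2.INTER_CUBIC))
E
```

```text
4.1 [ 0.4931 -0.1905  0.2425] [-0.0005  0.7085  0.7057  0.0002] [0.6063 0.3364 0.077 ]
[ 0.4268 -0.1892  0.4177] [ 0.2598  0.0021 -0.9657]
[([274.6, 161.0], 0.95), ([303.6, 14.5], 0.77)]
[([429.7, 131.0], 0.94), ([274.2, 157.4], 0.76), ([303.7, 10.0], 0.66)]
```

View pics/w2b.png

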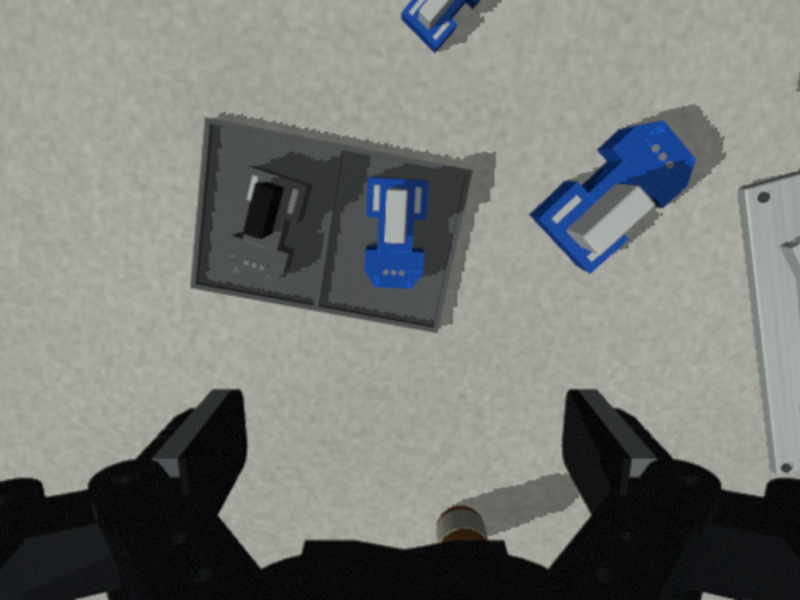

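The wrist view shows the fresh cartridge at (397,235) in the 800x600 view, nose down in the image (+x), and nearly aligned with the tool. I'll fit its outline.

```bash
python3 - <<'E'
from h import *
import pickle
np.set_printoptions(precision=4,suppress=True)
p=pickle.load(open("w2.pkl","rb"))
roi=(248,116,310,210);u0,v0,u1,v1=roi
m=bluewhite(p,roi);m=cv2.morphologyEx(m.astype(np.uint8),cv2.MORPH_CLOSE,np.ones((3,3)))
n,l,st,ce=cv2.connectedComponentsWithStats(m);k=1+np.argmax(st[1:,4]);m=(l==k)
par,f,A=fit_cart(p,[.476,-.198,0.],.004,roi,m);print(par,f,A)
mm=model_mask(p,par,.004,4,roi)
o=p["image"][v0:v1,u0:u1][...,::-1].copy();o=cv2.resize(o,None,fx=6,fy=6)
cs,_=cv2.findContours((cv2.resize(mm,None,fx=6,fy=6)>.5).astype(np.uint8),0,1);cv2.drawContours(o,cs,-1,(0,255,0),1)
cv2.imwrite("pics/f2.png",o)
print("rib",T2(*par,[[-.016,0,.058]]))
# rib top corners measured later
s=np.array([0.4931,-.1905])
print("delta",T2(*par,[[-.016,0,.058]])[0,:2]-s,"jaw",2*np.arctan2(.7057,.7085)-np.pi/2-par[2])
E
```

```text
[np.float64(0.4743447226546588), np.float64(-0.19483304611981653), np.float64(-0.058677144281022574)] 64.79215686274509 2826.0
rib [[ 0.4584 -0.1939  0.058 ]]
delta [-0.0347 -0.0034] jaw 0.05471731350564182
```

View pics/f2.png

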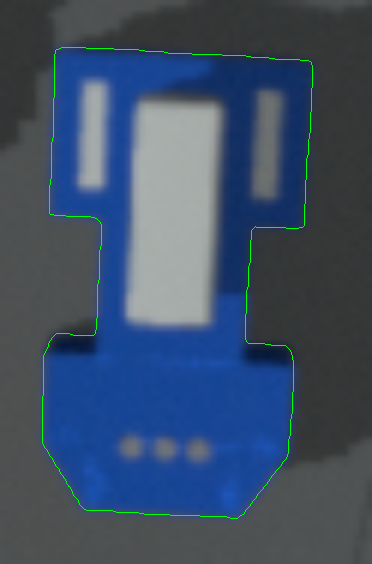

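The fit is excellent: cartridge at (0.4743, -0.1948), yaw -0.059, with the rib at (0.458, -0.194). I'll descend in two stages.

Request:
carry_out(rows=[[[1,-0.7,-0.07,-3.2,-0.011],[1,-0.7,-0.07,-3.2,-0.011],[1,-0.7,-0.07,-3.2,-0.011],[1,-0.7,-0.07,-3.2,-0.011],[1,-0.7,-0.07,-3.2,-0.011],[1,0,0,0,0],[1,0,0,0,0]]])

```text
clock: 4.95
position: [0.4591, -0.1928, 0.0833]
ee_rot: [0.0, 0.726, 0.687, 0.0]
contact_force: [0.4, -0.6, 0.6]
width: 0.0855
```

```bash
python3 - <<'E'
from h import *
np.set_printoptions(precision=4,suppress=True)
s=telemetry.get_state();print(s["clock"],s["position"],s["ee_rot"],s["contact_force"])
p=cams.get_image("wrist");save(p,"w3")
print([proj(p,X)*800/560 for X in T2(.4743,-.1948,-.0587,[[-.034,-.007,.058],[-.034,.007,.058],[.002,.007,.058],[.002,-.007,.058]])])
c=cv2.imread("pics/w3.png");cv2.imwrite("pics/w3b.png",cv2.resize(c,(800,600),interpolation=cv2.INTER_CUBIC))
E
```

```text
4.95 [ 0.4591 -0.1928  0.0833] [0.0001 0.7264 0.6873 0.0002] [ 0.4137 -0.5779  0.6371]
[array([379.3223, 293.9805]), array([415.2431, 294.0664]), array([414.4839, 380.0243]), array([380.1268, 379.9596])]
```

View pics/w3b.png

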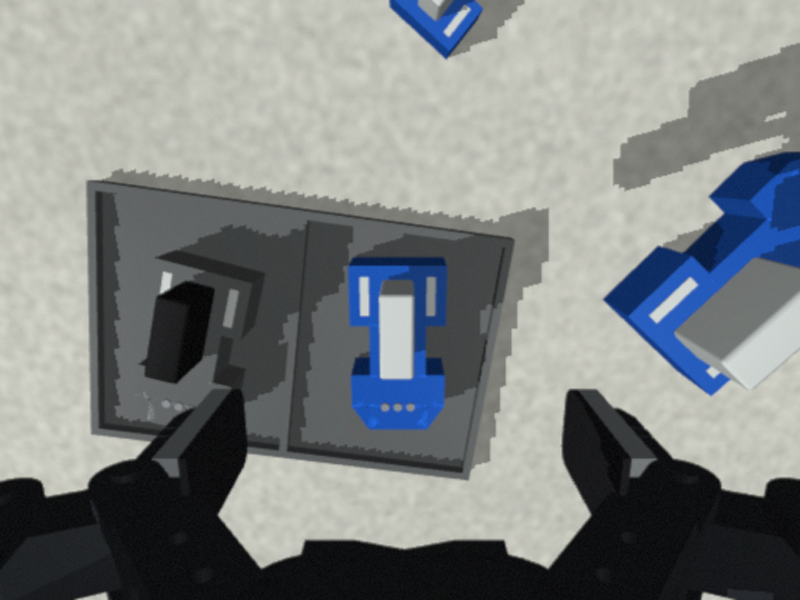

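The projected rib corners match the image. The finger midline (404) against the rib (397) means a lateral offset of about 2.5 mm, so I'll correct that, descend and grip.

Request:
carry_out(rows=[[[1,-0.05,-0.12,-2.4,0],[1,-0.05,-0.12,-2.4,0],[1,0,0,0,0],[0,0,0,0,0],[-0.5,0,0,0,0],[-1,0,0,0,0],[-1,0,0,0,0],[-1,0,0,0,0],[-1,0,0,0,0],[-1,0,0,0,0],[-1,0,0,0,0],[-1,0,0,0,0]]], force=50)

```text
clock: 6.2
position: [0.4573, -0.196, 0.0347]
ee_rot: [-0.0, 0.727, 0.687, 0.0]
contact_force: [0.4, 0.2, -0.1]
width: -0.0002
```

```bash
python3 - <<'E'
from h import *
np.set_printoptions(precision=4,suppress=True)
s=telemetry.get_state();print(s["clock"],s["position"],s["ee_rot"],s["contact_force"],s["moment"],s["width"])
p=cams.get_image("wrist");save(p,"w4")
E
```

```text
6.2 [ 0.4573 -0.196   0.0347] [-0.0001  0.7269  0.6867  0.    ] [ 0.4247  0.1703 -0.139 ] [ 0.0504 -0.0013  0.0612] -0.00020998552245776815
```

View pics/w4.png

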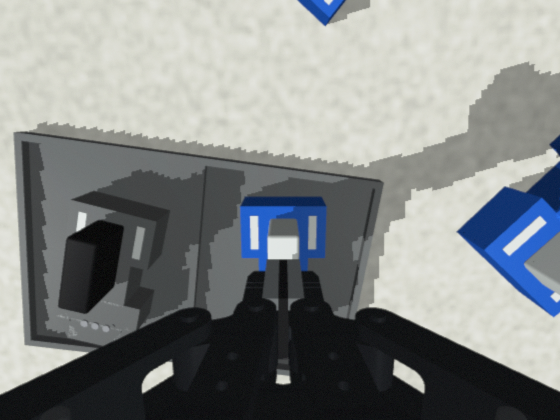

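```bash
python3 - <<'E'
from h import *
c=cv2.imread("pics/w4.png");cv2.imwrite("pics/w4b.png",cv2.resize(c[180:400,200:370],None,fx=2.7,fy=2.7,interpolation=cv2.INTER_CUBIC))
p=cams.get_image("wrist");print([proj(p,X) for X in T2(.4743,-.1948,-.0587,[[-.034,-.007,.058],[-.034,.007,.058],[.002,.007,.058],[.002,-.007,.058]])])
s=telemetry.get_state();print(s["width"],proj(p,s["position"]))
p=cams.get_image("side");c=cv2.cvtColor(p["image"],cv2.COLOR_RGB2BGR);cv2.imwrite("pics/s4.png",cv2.resize(c[200:400,180:380],None,fx=3,fy=3,interpolation=cv2.INTER_CUBIC))
E
```

```text
[array([268.12317242, 235.50789077]), array([300.6042788, 235.5296304]), array([299.49880399, 310.65953354]), array([268.81766692, 310.65576668])]
0.00017739238953866254 [279.69741669 253.65337238]
```

View pics/w4b.png

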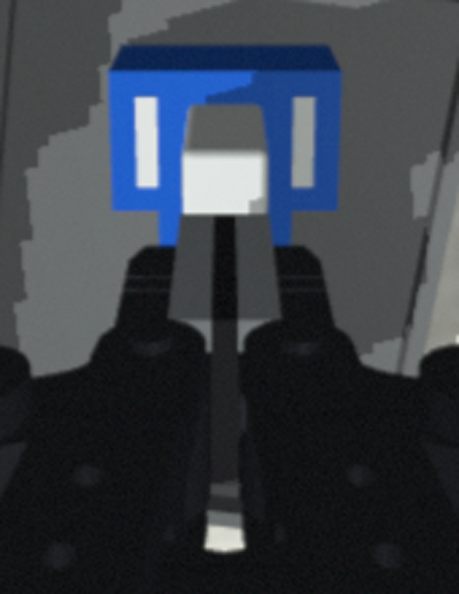

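View pics/s4.png

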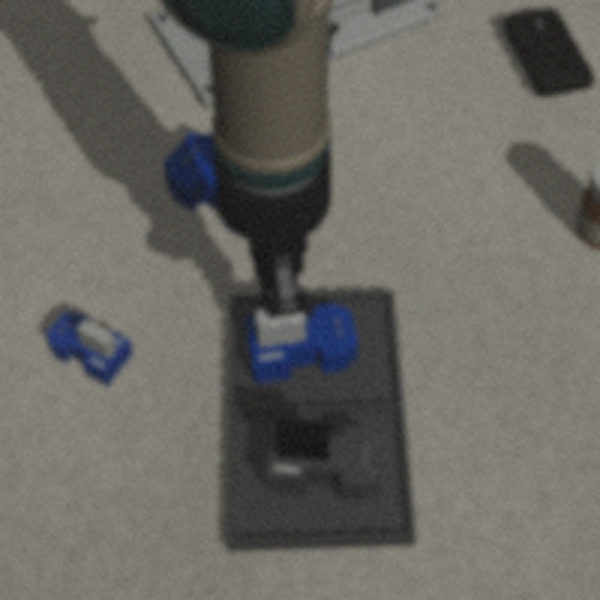

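```bash
python3 - <<'E'
from h import *
np.set_printoptions(precision=2,suppress=True)
s=telemetry.get_state()
P=s["position"]
p=cams.get_image("side")
print("crop side: tcp",[(proj(p,[P[0],P[1],z])-[180,200])*3 for z in(P[2],.05,.07,.09)])
print([(proj(p,X)-[180,200])*3 for X in T2(.4743,-.1948,-.0587,[[-.034,-.007,.058],[-.034,.007,.058],[.002,.007,.058],[.002,-.007,.058],[.002,-.007,.028],[-.034,-.007,.028],[.04,0,.028]])])
p=cams.get_image("wrist")
print("wrist crop",[(proj(p,[P[0],P[1],z])-[200,180])*2.7 for z in(P[2],.05,.07,.09)])
q=pa=None
c=cams.get_image("side");cv2.imwrite("pics/s5.png",cv2.resize(cv2.cvtColor(c["image"],cv2.COLOR_RGB2BGR)[260:340,240:320],None,fx=7,fy=7,interpolation=cv2.INTER_CUBIC))
print(s["qpos"])
E
```

```text
crop side: tcp [array([278.4 , 332.04]), array([278.03, 320.91]), array([277.53, 306.01]), array([277.02, 290.64])]
[array([255.69, 323.95]), array([253.16, 307.75]), array([301.04, 300.87]), array([304.06, 316.92]), array([304.21, 338.69]), array([256.91, 345.66]), array([351.94, 323.48])]
wrist crop [array([215.05, 198.62]), array([214.53, 230.41]), array([213.71, 281.16]), array([212.65, 346.64])]
[-0.54  0.31  1.91  0.    0.92 -2.06]
```

View pics/s5.png

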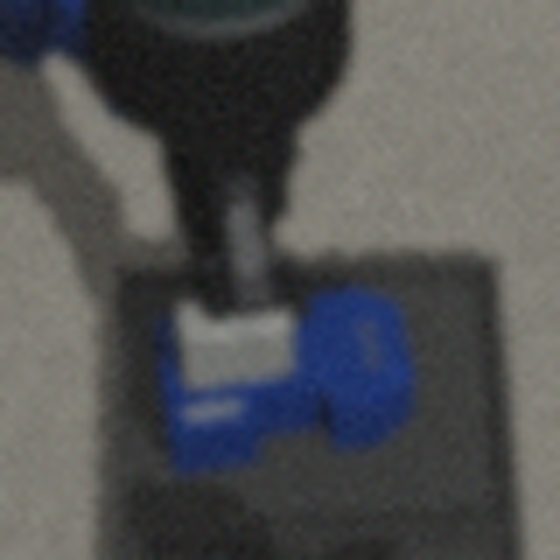

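Width reads about 0, although the TCP should straddle the rib. I'll lift a little to see whether anything is held.

Request:
carry_out(rows=[[[-1,0,0,2.0,0],[-1,0,0,2.0,0],[-1,0,0,0,0],[-1,0,0,0,0]]])

```text
clock: 6.9
position: [0.4574, -0.196, 0.0747]
ee_rot: [0.0, 0.727, 0.687, 0.0]
contact_force: [0.0, 0.4, -0.1]
width: -0.0002
```

```bash
python3 - <<'E'
from h import *
np.set_printoptions(precision=3,suppress=True)
s=telemetry.get_state();print(s["clock"],s["position"],s["contact_force"],s["width"])
P=s["position"]
p=cams.get_image("wrist");a=cv2.cvtColor(p["image"],cv2.COLOR_RGB2BGR)
q=cams.get_image("side");b=cv2.cvtColor(q["image"],cv2.COLOR_RGB2BGR)
A=cv2.resize(a[180:400,180:380],(400,440),interpolation=cv2.INTER_CUBIC)
B=cv2.resize(b[240:350,220:320],(400,440),interpolation=cv2.INTER_CUBIC)
cv2.imwrite("pics/x6.png",np.hstack([A,B]))
for z in(0,.02,.04):
  print((proj(p,P+[0,0,z])-[180,180])*2,(proj(q,P+[0,0,z])-[220,240])*4+[400,0])
E
```

```text
6.9 [ 0.457 -0.196  0.075] [ 0.022  0.353 -0.143] -0.0001935272842047374
[199.415 147.094] [610.003 243.235]
[198.889 178.685] [609.316 222.602]
[198.226 218.525] [608.607 201.318]
```

View pics/x6.png

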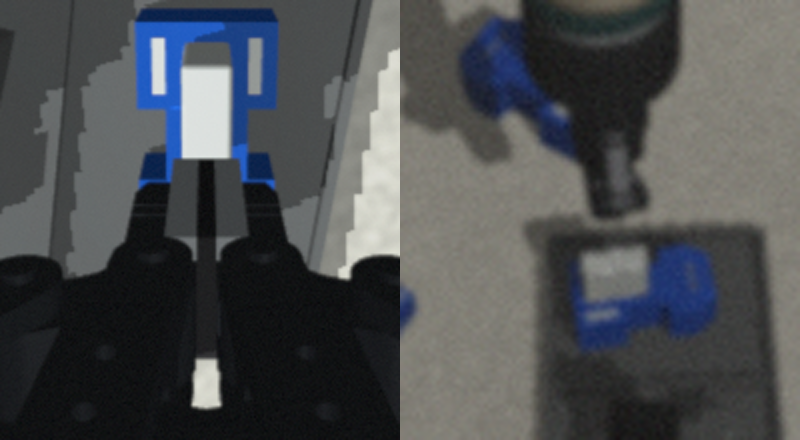

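The side view shows the real fingertips about 28 to 30 mm above the reported TCP: they show at row 215, against 243 projected for the TCP. They closed above the rib. Nothing was touched and the cartridge hasn't moved. I'll reopen and go lower to allow for this.

Request:
carry_out(rows=[[[1,0,0,1,0],[1,0,0,0,0],[1,0,0,0,0],[1,0,0,0,0],[1,0,0,0,0],[1,0,0,-2.5,0],[1,0,0,-2.5,0],[1,0,0,-1.5,0],[1,0,0,-1.0,0],[1,0,0,0,0]]])

```text
clock: 8.0
position: [0.4565, -0.1954, 0.0085]
ee_rot: [-0.001, 0.727, 0.687, -0.0]
contact_force: [-0.3, -0.3, 0.5]
width: 0.0856
```

```bash
python3 - <<'E'
from h import *
np.set_printoptions(precision=3,suppress=True)
s=telemetry.get_state();print(s["clock"],s["position"],s["contact_force"],s["width"])
P=s["position"]
p=cams.get_image("wrist");a=cv2.cvtColor(p["image"],cv2.COLOR_RGB2BGR)
q=cams.get_image("side");b=cv2.cvtColor(q["image"],cv2.COLOR_RGB2BGR)
A=cv2.resize(a,(560,420))
B=cv2.resize(b[255:360,220:280],(240,420),interpolation=cv2.INTER_CUBIC)
cv2.imwrite("pics/x7.png",np.hstack([A,B]))
E
```

```text
8.0 [ 0.456 -0.195  0.009] [-0.272 -0.295  0.525] 0.08560899628265485
```

View pics/x7.png

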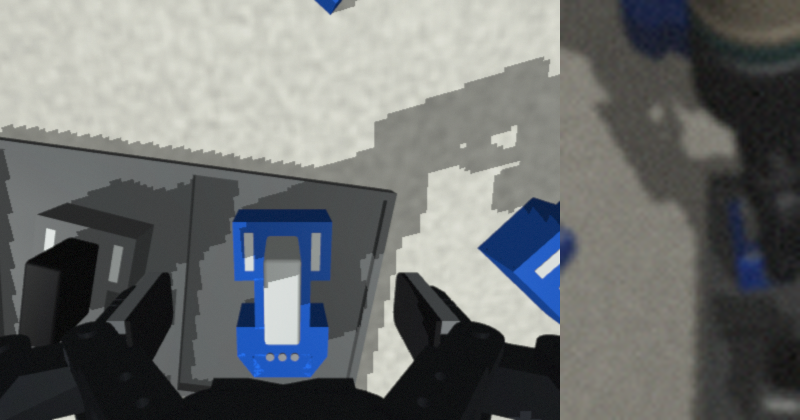

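Request:
carry_out(rows=[[[0,0,0,0,0],[-0.5,0,0,0,0],[-1,0,0,0,0],[-1,0,0,0,0],[-1,0,0,0,0],[-1,0,0,0,0],[-1,0,0,0,0],[-1,0,0,0,0]]], force=50)

```text
clock: 8.9
position: [0.4576, -0.1961, 0.0101]
ee_rot: [0.0, 0.727, 0.687, 0.0]
contact_force: [-0.5, 0.9, 4.8]
width: 0.0127
```

```bash
python3 - <<'E'
from h import *
np.set_printoptions(precision=3,suppress=True)
s=telemetry.get_state();print(s["clock"],s["position"],s["contact_force"],s["moment"],s["width"])
p=cams.get_image("wrist");a=cv2.cvtColor(p["image"],cv2.COLOR_RGB2BGR)
q=cams.get_image("side");b=cv2.cvtColor(q["image"],cv2.COLOR_RGB2BGR)
B=cv2.resize(b[255:360,240:300],(240,420),interpolation=cv2.INTER_CUBIC)
cv2.imwrite("pics/x8.png",np.hstack([a,B]))
E
```

```text
8.9 [ 0.458 -0.196  0.01 ] [-0.476  0.851  4.825] [0.119 0.07  0.015] 0.012730879668332086
```

View pics/x8.png

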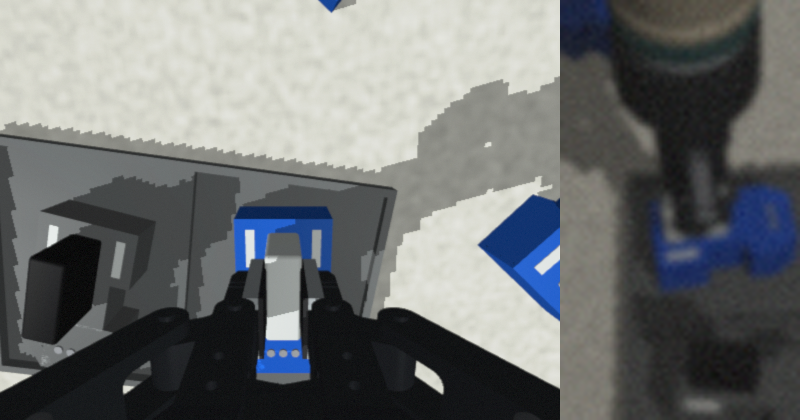

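Gripped: width is 12.7 mm on the 14 mm rib. Next I'll lift and carry it over the dock mouth.

Request:
carry_out(rows=[[[-1,0,0,2,0],[-1,0,0,4,0],[-1,0,0,4.0,0],[-1,0,0,2.5,0],[-1,-0.225,4.05,0,0.042],[-1,-0.225,4.05,0,0.042],[-1,-0.225,4.05,0,0.042],[-1,-0.225,4.05,0,0.042],[-1,-0.225,4.05,0,0.042],[-1,-0.225,4.05,0,0.042],[-1,-0.225,4.05,0,0.042],[-1,-0.225,4.05,0,0.036]]])

```text
clock: 10.2
position: [0.4386, 0.1295, 0.1342]
ee_rot: [-0.0, 0.604, 0.797, -0.0]
contact_force: [0.6, 0.1, -0.9]
width: 0.0127
```

Request:
carry_out(rows=[[[-1,0,0,0,0],[-1,0,0,0,0],[-1,0,0,0,0]]])

```text
clock: 10.5
position: [0.4391, 0.1272, 0.1343]
ee_rot: [-0.0, 0.604, 0.797, -0.001]
contact_force: [-0.2, 0.0, -0.5]
width: 0.0125
```

```bash
python3 - <<'E'
from h import *
np.set_printoptions(precision=4,suppress=True)
s=telemetry.get_state();print(s["clock"],s["position"],s["ee_rot"],s["contact_force"],s["moment"],s["width"])
p=cams.get_image("wrist");save(p,"w9");a=cv2.imread("pics/w9.png");cv2.imwrite("pics/w9b.png",cv2.resize(a,(800,600),interpolation=cv2.INTER_CUBIC))
import pickle;pickle.dump(p,open("w9.pkl","wb"))
p=cams.get_image("top");save(p,"t9");b=cv2.imread("pics/t9.png");cv2.imwrite("pics/t9b.png",cv2.resize(b[130:300,180:330],None,fx=3.5,fy=3.5,interpolation=cv2.INTER_CUBIC))
E
```

```text
10.5 [0.4391 0.1272 0.1343] [-0.0001  0.6044  0.7967 -0.0006] [-0.1738  0.0112 -0.5436] [-0.0303  0.0103 -0.0183] 0.01252755850058092
```

View pics/w9b.png

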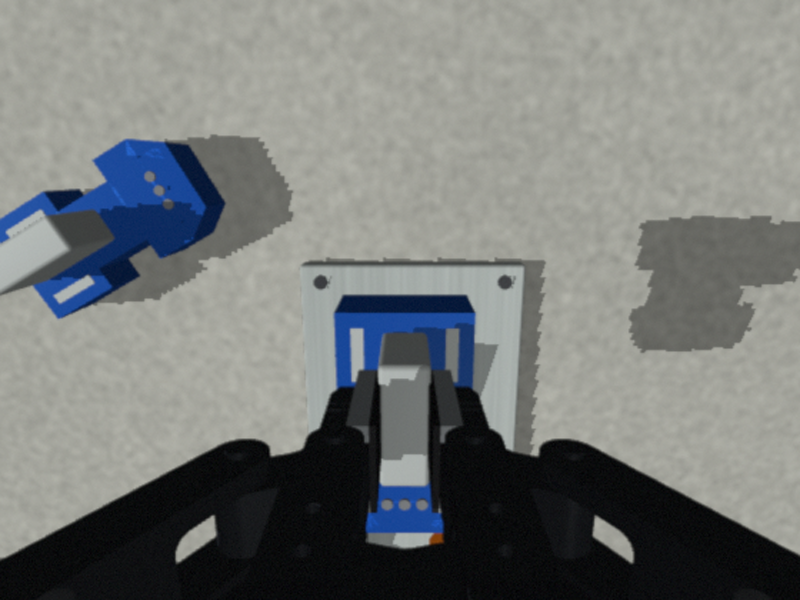

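View pics/t9b.png

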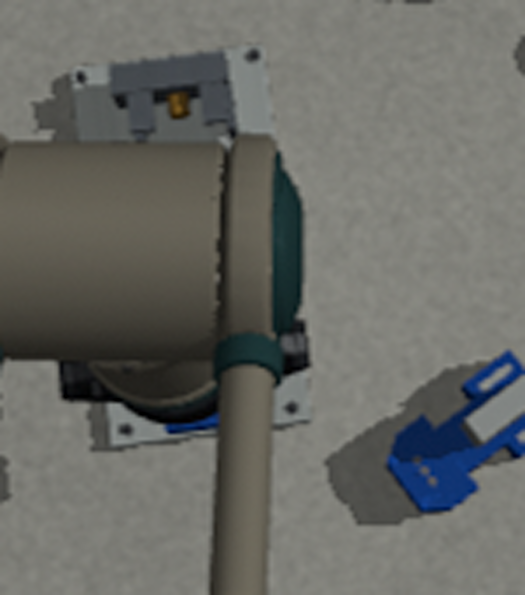

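Lateral alignment over the dock is good: the plate's y=0 falls at column 404, the same as the tool midline. I'll lower it now.

Request:
carry_out(rows=[[[-1,0,0,-3.5,0],[-1,0,0,-3.5,0],[-1,0,0,-2.5,0],[-1,0,0,-1.0,0],[-1,0,0,-0.4,0],[-1,0,0,-0.3,0],[-1,0,0,0,0]]])

```text
clock: 11.3
position: [0.4403, 0.1279, 0.0234]
ee_rot: [0.001, 0.604, 0.797, 0.001]
contact_force: [0.2, -0.1, -0.1]
width: 0.0127
```

```bash
python3 - <<'E'
from h import *
np.set_printoptions(precision=4,suppress=True)
s=telemetry.get_state();print(s["clock"],s["position"],s["ee_rot"],s["contact_force"],s["moment"],s["width"])
p=cams.get_image("wrist");save(p,"w10");a=cv2.imread("pics/w10.png");cv2.imwrite("pics/w10b.png",cv2.resize(a,(700,525),interpolation=cv2.INTER_CUBIC))
E
```

```text
11.3 [0.4403 0.1279 0.0234] [0.0006 0.6044 0.7967 0.0006] [ 0.202  -0.0887 -0.1289] [-0.0007  0.0483 -0.0044] 0.012658378317565831
```

View pics/w10b.png

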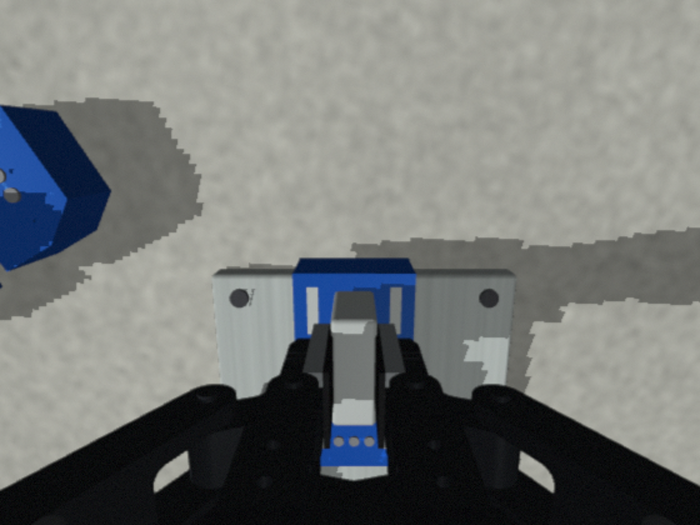

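Request:
carry_out(rows=[[[-1,0,0,-0.2,0],[-1,0,0,-0.2,0],[-1,0,0,0,0]]])

```text
clock: 11.65
position: [0.4394, 0.1281, 0.0188]
ee_rot: [0.0, 0.604, 0.797, 0.0]
contact_force: [0.5, -0.1, -1.4]
width: 0.0126
```

Request:
carry_out(rows=[[[-1,0,0,-0.1,0],[-1,0,0,0,0]]])

```text
clock: 11.85
position: [0.4395, 0.1281, 0.0181]
ee_rot: [0.0, 0.604, 0.797, 0.0]
contact_force: [-0.9, 0.3, 3.1]
width: 0.0124
```

Request:
carry_out(rows=[[[-1,0,0,-0.1,0],[-1,0,0,0,0]]])

```text
clock: 12.05
position: [0.4395, 0.1282, 0.0181]
ee_rot: [0.0, 0.604, 0.797, 0.0]
contact_force: [-3.2, 0.2, 11.7]
width: 0.0125
```

Touchdown is at z=0.018. I'll relieve the downward load and start sliding.

Request:
carry_out(rows=[[[-1,0,0,0.12,0],[-1,0.58,0.16,0,0],[-1,0.96,0.27,0,0],[-1,0.96,0.27,0,0],[-1,0.96,0.27,0,0],[-1,0,0,0,0]]])

```text
clock: 12.65
position: [0.4763, 0.1381, 0.0181]
ee_rot: [0.001, 0.604, 0.797, 0.001]
contact_force: [1.9, 0.6, 2.5]
width: 0.0123
```

```bash
python3 - <<'E'
from h import *
np.set_printoptions(precision=4,suppress=True)
s=telemetry.get_state();print(s["clock"],s["position"],s["ee_rot"],s["contact_force"],s["moment"],s["width"])
p=cams.get_image("wrist");save(p,"w11");a=cv2.imread("pics/w11.png");cv2.imwrite("pics/w11b.png",cv2.resize(a[150:,100:460],(720,540),interpolation=cv2.INTER_CUBIC))
E
```

```text
12.65 [0.4763 0.1381 0.0181] [0.0009 0.6042 0.7968 0.001 ] [1.8528 0.596  2.4767] [ 0.0094 -0.269   0.0377] 0.012259483808070735
```

View pics/w11b.png

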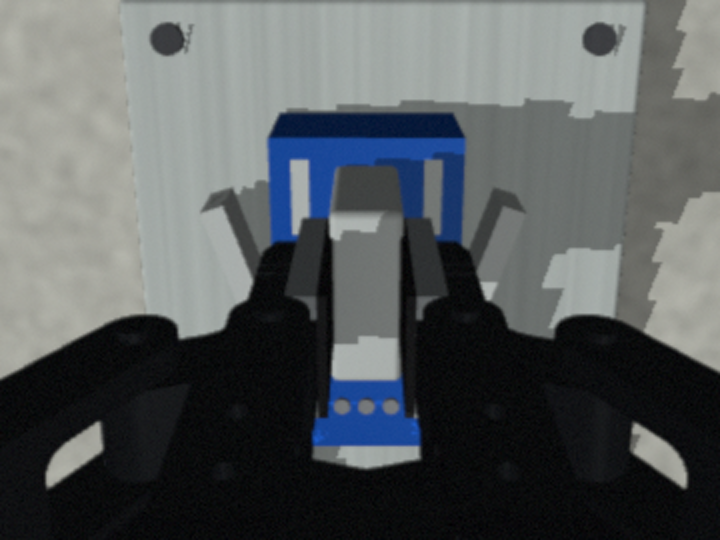

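The cartridge is in the mouth and centred to within about 1 mm.

Request:
carry_out(rows=[[[-1,0.97,0.22,0,0],[-1,0.96,0.27,0,0],[-1,0.96,0.27,0,0],[-1,0.48,0.135,0,0],[-1,0,0,0,0]]])

```text
clock: 13.2
position: [0.5076, 0.1466, 0.0181]
ee_rot: [-0.0, 0.604, 0.797, -0.0]
contact_force: [-1.8, -0.8, 4.7]
width: 0.0126
```

Request:
carry_out(rows=[[[-1,0.48,0.135,0,0],[-1,0.48,0.135,0,0],[-1,0.48,0.135,0,0],[-1,0,0,0,0]]])

```text
clock: 13.6
position: [0.5218, 0.1507, 0.0181]
ee_rot: [-0.0, 0.604, 0.797, -0.0]
contact_force: [-1.3, -0.8, 4.5]
width: 0.0123
```

```bash
python3 - <<'E'
from h import *
np.set_printoptions(precision=4,suppress=True)
s=telemetry.get_state();print(s["clock"],s["position"],s["ee_rot"],s["contact_force"],s["moment"],s["width"])
p=cams.get_image("wrist");save(p,"w12");a=cv2.imread("pics/w12.png");cv2.imwrite("pics/w12b.png",cv2.resize(a[150:,100:460],(720,540),interpolation=cv2.INTER_CUBIC))
E
```

```text
13.6 [0.5218 0.1507 0.0181] [-0.0003  0.6042  0.7968 -0.0003] [-1.2528 -0.8057  4.486 ] [-0.1096  0.2273  0.0072] 0.012341432107700584
```

View pics/w12b.png

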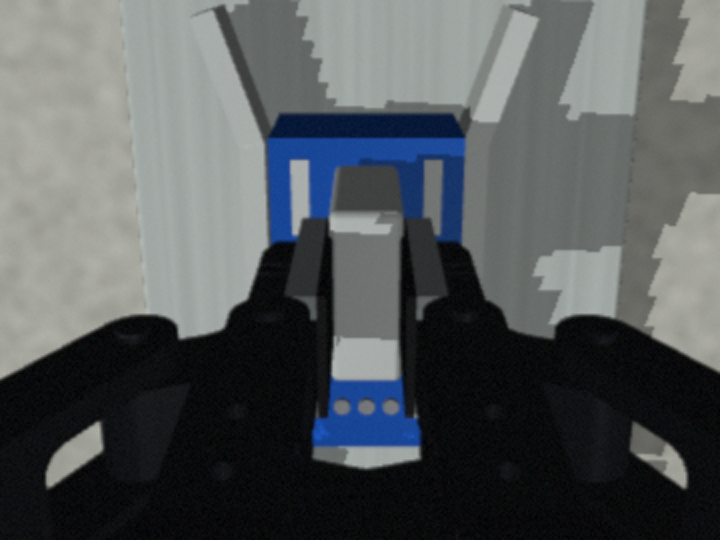

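It's in the channel, with the origin at about dock x = -40 mm. From here I'll take small steps and watch the force.

Request:
carry_out(rows=[[[-1,0.385,0.108,0.03,0],[-1,0.385,0.108,0,0],[-1,0.385,0.108,0,0],[-1,0,0,0,0]]])

```text
clock: 14.05
position: [0.5347, 0.1542, 0.0181]
ee_rot: [0.0, 0.604, 0.797, 0.001]
contact_force: [-0.4, 0.8, 2.5]
width: 0.0128
```

Request:
carry_out(rows=[[[-1,0.29,0.081,0,0],[-1,0.29,0.081,0,0],[-1,0,0,0,0]]])

```text
clock: 14.35
position: [0.5404, 0.1558, 0.0181]
ee_rot: [0.0, 0.604, 0.797, 0.001]
contact_force: [-0.5, 0.9, 0.4]
width: 0.0122
```

Request:
carry_out(rows=[[[-1,0.29,0.081,0,0],[-1,0.29,0.081,0,0],[-1,0,0,0,0]]])

```text
clock: 14.65
position: [0.5463, 0.1574, 0.0181]
ee_rot: [0.0, 0.604, 0.797, 0.001]
contact_force: [0.6, -0.4, 0.3]
width: 0.0128
```

Request:
carry_out(rows=[[[-1,0.29,0.081,0,0],[-1,0.29,0.081,0,0],[-1,0,0,0,0]]])

```text
clock: 14.95
position: [0.5495, 0.1582, 0.0182]
ee_rot: [-0.001, 0.604, 0.797, -0.002]
contact_force: [-4.6, -1.7, 4.7]
width: 0.0131
```

Request:
carry_out(rows=[[[-1,0.29,0.081,0,0],[-1,0.29,0.081,0,0],[-1,0,0,0,0]]])

```text
clock: 15.25
position: [0.5541, 0.1592, 0.0182]
ee_rot: [-0.002, 0.604, 0.797, -0.003]
contact_force: [-6.6, -2.9, 6.1]
width: 0.0123
```

Request:
carry_out(rows=[[[-1,0.29,0.081,0,0],[-1,0,0,0,0]]])

```text
clock: 15.45
position: [0.5562, 0.1597, 0.0183]
ee_rot: [-0.002, 0.604, 0.797, -0.003]
contact_force: [-7.6, -3.5, 8.2]
width: 0.0127
```

Request:
carry_out(rows=[[[-1,0.29,0.081,0,0],[-1,0,0,0,0]]])

```text
clock: 15.65
position: [0.5626, 0.1612, 0.0182]
ee_rot: [0.0, 0.604, 0.797, -0.001]
contact_force: [-1.0, -2.6, -0.0]
width: 0.0124
```

The ramp is passed, with a peak of about 8.4 N, and the catch is riding on the front block. I'll continue to the plunger.

Request:
carry_out(rows=[[[-1,0.29,0.081,0,0],[-1,0.29,0.081,0,0],[-1,0,0,0,0]]])

```text
clock: 15.95
position: [0.5695, 0.1636, 0.0181]
ee_rot: [0.001, 0.604, 0.797, 0.0]
contact_force: [-1.2, -2.8, 1.1]
width: 0.0128
```

Request:
carry_out(rows=[[[-1,0.29,0.081,0,0],[-1,0,0,0,0]]])

```text
clock: 16.15
position: [0.5719, 0.1645, 0.0181]
ee_rot: [0.0, 0.604, 0.797, 0.0]
contact_force: [-1.1, -3.4, 1.7]
width: 0.0124
```

Request:
carry_out(rows=[[[-1,0.29,0.081,0,0],[-1,0,0,0,0]]])

```text
clock: 16.35
position: [0.572, 0.1646, 0.0182]
ee_rot: [-0.001, 0.604, 0.797, -0.002]
contact_force: [-4.9, -4.3, 4.5]
width: 0.0123
```

Request:
carry_out(rows=[[[-1,0.2,0.056,0,0],[-1,0,0,0,0]]])

```text
clock: 16.55
position: [0.5724, 0.1647, 0.0183]
ee_rot: [-0.002, 0.604, 0.797, -0.003]
contact_force: [-8.7, -5.9, 9.1]
width: 0.0124
```

```bash
python3 - <<'E'
from h import *
np.set_printoptions(precision=4,suppress=True)
s=telemetry.get_state();print(s["clock"],s["position"],s["ee_rot"],s["contact_force"],s["moment"],s["width"])
im=[]
p=cams.get_image("side");a=cv2.cvtColor(p["image"],cv2.COLOR_RGB2BGR);A=cv2.resize(a[160:260,210:340],(520,400),interpolation=cv2.INTER_CUBIC)
p=cams.get_image("wrist");b=cv2.cvtColor(p["image"],cv2.COLOR_RGB2BGR);B=cv2.resize(b[130:330,210:350],(280,400),interpolation=cv2.INTER_CUBIC)
cv2.imwrite("pics/x13.png",np.hstack([A,B]))
p=cams.get_image("top");save(p,"t13")
a=cv2.imread("pics/t13.png");cv2.imwrite("pics/t13b.png",cv2.resize(a[130:270,180:300],None,fx=4,fy=4,interpolation=cv2.INTER_CUBIC))
E
```

```text
16.55 [0.5724 0.1647 0.0183] [-0.0023  0.604   0.797  -0.0032] [-8.6808 -5.8796  9.1012] [-1.1251  1.2384 -0.0747] 0.01240863887656883
```

View pics/x13.png

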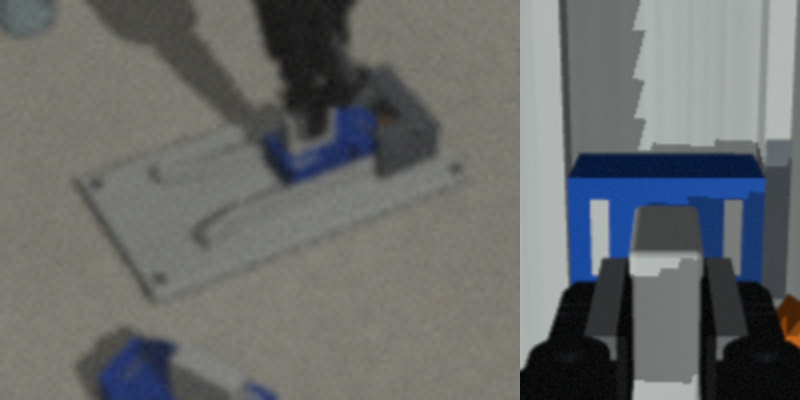

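View pics/t13b.png

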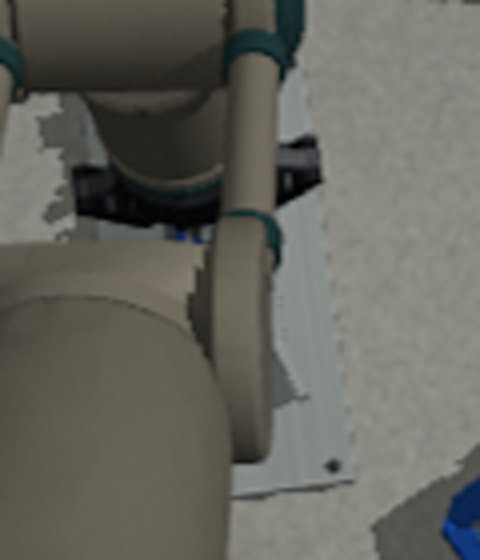

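The nose is at about dock x = 52 mm, where I measured the plunger tip at about 54 mm, so this is plunger preload plus friction. I'll continue in small steps and ease the downward load.

Request:
carry_out(rows=[[[-1,0.1,0.028,0.05,0],[-1,0,0,0,0]]])

```text
clock: 16.9
position: [0.5735, 0.1651, 0.0184]
ee_rot: [-0.002, 0.604, 0.797, -0.003]
contact_force: [-6.5, -5.3, 6.0]
width: 0.0127
```

Request:
carry_out(rows=[[[-1,0.15,0.042,0,0],[-1,0,0,0,0]]])

```text
clock: 17.1
position: [0.5744, 0.1653, 0.0185]
ee_rot: [-0.003, 0.604, 0.797, -0.003]
contact_force: [-9.7, -7.2, 6.9]
width: 0.0128
```

Request:
carry_out(rows=[[[-1,0.16,-0.01,0.05,0],[-1,0,0,0,0]]])

```text
clock: 17.3
position: [0.5758, 0.1656, 0.0186]
ee_rot: [-0.003, 0.604, 0.797, -0.003]
contact_force: [-8.4, -4.5, 5.2]
width: 0.0127
```

Request:
carry_out(rows=[[[-1,0.15,0.042,0,0],[-1,0,0,0,0]]])

```text
clock: 17.5
position: [0.5767, 0.1659, 0.0186]
ee_rot: [-0.003, 0.604, 0.797, -0.004]
contact_force: [-9.6, -5.5, 6.9]
width: 0.0129
```

Request:
carry_out(rows=[[[-1,0.15,0.042,0,0],[-1,0,0,0,0]]])

```text
clock: 17.7
position: [0.5778, 0.1662, 0.0186]
ee_rot: [-0.004, 0.604, 0.797, -0.004]
contact_force: [-10.2, -4.9, 7.7]
width: 0.0126
```

Request:
carry_out(rows=[[[-1,0.15,0.042,0.03,0],[-1,0,0,0,0]]])

```text
clock: 17.9
position: [0.5791, 0.1666, 0.0187]
ee_rot: [-0.004, 0.604, 0.797, -0.004]
contact_force: [-9.7, -5.4, 6.7]
width: 0.0128
```

Request:
carry_out(rows=[[[-1,0.15,0.042,0.02,0],[-1,0,0,0,0]]])

```text
clock: 18.1
position: [0.5802, 0.1669, 0.0188]
ee_rot: [-0.004, 0.604, 0.797, -0.005]
contact_force: [-11.1, -5.3, 6.5]
width: 0.0125
```

Request:
carry_out(rows=[[[-1,0.12,0.034,0,0],[-1,0,0,0,0]]])

```text
clock: 18.3
position: [0.5809, 0.1671, 0.0188]
ee_rot: [-0.004, 0.604, 0.797, -0.005]
contact_force: [-11.5, -5.5, 7.8]
width: 0.0126
```

Request:
carry_out(rows=[[[-1,0.1,0.028,0,0],[-1,0,0,0,0]]])

```text
clock: 18.5
position: [0.5822, 0.1676, 0.0188]
ee_rot: [-0.004, 0.604, 0.797, -0.005]
contact_force: [-9.2, -5.4, 5.4]
width: 0.0125
```

Request:
carry_out(rows=[[[-1,0.1,0.028,0,0],[-1,0,0,0,0]]])

```text
clock: 18.7
position: [0.5832, 0.1678, 0.0188]
ee_rot: [-0.004, 0.604, 0.797, -0.005]
contact_force: [-9.9, -6.3, 7.4]
width: 0.0123
```

Request:
carry_out(rows=[[[-1,0.1,0.028,0,0],[-1,0,0,0,0]]])

```text
clock: 18.9
position: [0.5839, 0.1681, 0.0188]
ee_rot: [-0.004, 0.604, 0.797, -0.005]
contact_force: [-11.7, -5.7, 6.7]
width: 0.0123
```

A 2 N drop at x≈0.582 looks like the click, right where expected at 10 mm of plunger travel. I'll check the catch.

```bash
python3 - <<'E'
from h import *
p=cams.get_image("side");a=cv2.cvtColor(p["image"],cv2.COLOR_RGB2BGR);A=cv2.resize(a[160:260,210:340],(520,400),interpolation=cv2.INTER_CUBIC)
p=cams.get_image("wrist");b=cv2.cvtColor(p["image"],cv2.COLOR_RGB2BGR);B=cv2.resize(b[130:330,210:350],(280,400),interpolation=cv2.INTER_CUBIC)
cv2.imwrite("pics/x14.png",np.hstack([A,B]))
E
```

```text
(no output)
```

View pics/x14.png

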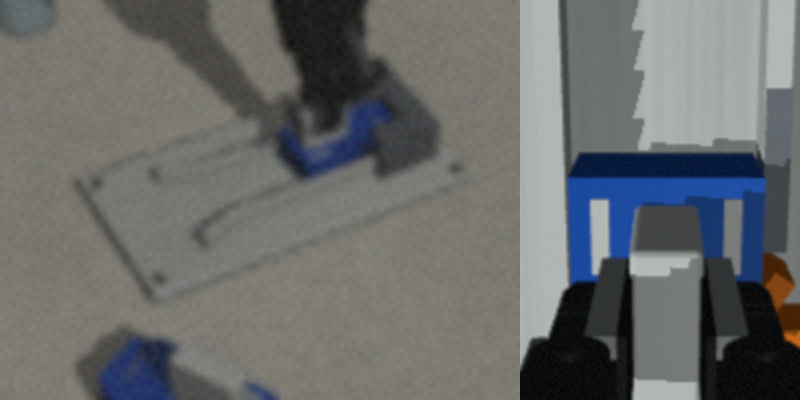

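The catch's orange hook now shows farther in: its inner edge is at column 765, against about 780 before. I'll back off gently to check that it holds.

Request:
carry_out(rows=[[[-1,-0.2,-0.056,0,0],[-1,-0.2,-0.056,0,0],[-1,0,0,0,0]]])

```text
clock: 19.3
position: [0.5822, 0.1676, 0.0187]
ee_rot: [-0.003, 0.604, 0.797, -0.003]
contact_force: [-7.6, -4.8, 3.2]
width: 0.0126
```

Request:
carry_out(rows=[[[-1,-0.15,-0.042,0,0],[-1,0,0,0,0]]])

```text
clock: 19.5
position: [0.5817, 0.1675, 0.0187]
ee_rot: [-0.002, 0.604, 0.797, -0.002]
contact_force: [-5.0, -4.1, 1.2]
width: 0.0126
```

Request:
carry_out(rows=[[[-1,-0.15,-0.042,0,0],[-1,0,0,0,0]]])

```text
clock: 19.7
position: [0.5817, 0.1675, 0.0187]
ee_rot: [-0.001, 0.604, 0.797, -0.001]
contact_force: [-3.0, -2.4, -2.3]
width: 0.0126
```

The cartridge stays at x=0.5817 while the push falls to 3.5 N, below the plunger's 8 N, so the catch is holding it. I'll release.

Request:
carry_out(rows=[[[-1,-0.1,-0.03,-0.05,0],[-0.8,0,0,0,0],[-0.5,0,0,0,0],[-0.4,0,0,0,0],[-0.4,0,0,0,0],[-0.4,0,0,0,0]]])

```text
clock: 20.3
position: [0.5836, 0.1674, 0.0198]
ee_rot: [0.001, 0.604, 0.797, 0.001]
contact_force: [0.6, 0.3, 0.4]
width: 0.0259
```

```bash
python3 - <<'E'
from h import *
np.set_printoptions(precision=4,suppress=True)
s=telemetry.get_state();print(s["clock"],s["position"],s["ee_rot"],s["contact_force"],s["moment"],s["width"])
p=cams.get_image("wrist");save(p,"w15");a=cv2.imread("pics/w15.png");cv2.imwrite("pics/w15b.png",cv2.resize(a[150:,100:460],(720,540),interpolation=cv2.INTER_CUBIC))
E
```

```text
20.3 [0.5836 0.1674 0.0198] [0.0007 0.6042 0.7968 0.0009] [0.6467 0.3326 0.3673] [ 0.0331  0.0301 -0.0217] 0.025893712960016458
```

View pics/w15b.png

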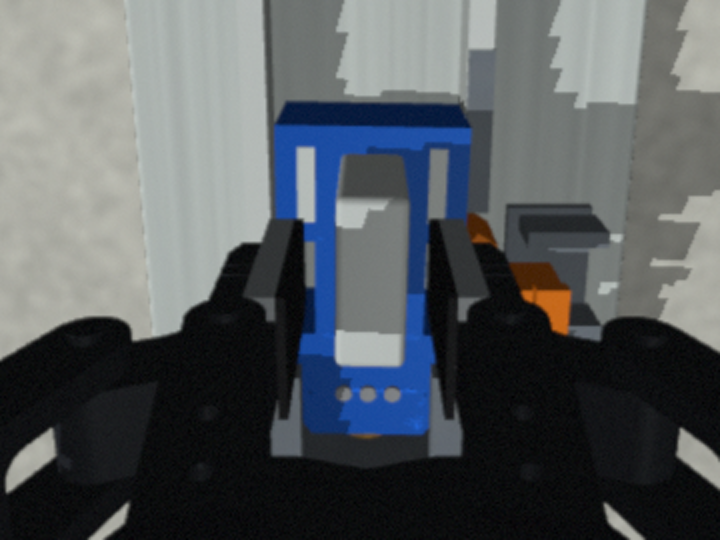

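It's released, with a gap on both sides of the rib. I'll rise straight up, back away and check.

Request:
carry_out(rows=[[[-0.4,0,0,1,0],[-0.4,0,0,2.5,0],[-0.4,0,0,4,0],[-0.4,0,0,4.5,0],[-0.4,-0.5,0,4.5,0],[-0.4,-2,-0.6,4,0],[-0.4,-3,-0.8,3,0],[-0.4,0,0,0,0],[-0.4,0,0,0,0]]])

```text
clock: 21.25
position: [0.5278, 0.1531, 0.256]
ee_rot: [0.001, 0.604, 0.797, 0.001]
contact_force: [0.1, 0.8, -0.2]
width: 0.0259
```

```bash
python3 - <<'E'
from h import *
np.set_printoptions(precision=4,suppress=True)
s=telemetry.get_state();print(s["clock"],s["position"],s["contact_force"],s["width"])
p=cams.get_image("wrist");save(p,"w16");a=cv2.imread("pics/w16.png");cv2.imwrite("pics/w16b.png",cv2.resize(a[60:300,170:400],(575,600),interpolation=cv2.INTER_CUBIC))
print([(b["xy"],b["confidence"]) for b in finder.boxes_of(p,"catch")],[(b["xy"],b["confidence"]) for b in finder.boxes_of(p,"cartridge")])
E
```

```text
21.25 [0.5278 0.1531 0.256 ] [ 0.0685  0.7527 -0.179 ] 0.025910665140680623
[([309.0, 245.2], 0.88)] [([282.2, 234.8], 0.77), ([127.8, 51.0], 0.57)]
```

View pics/w16b.png

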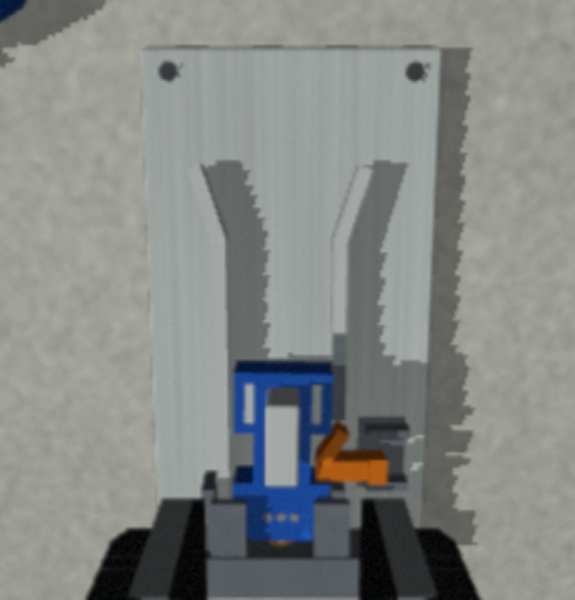

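The orange catch sits in the waist, behind the front block, and the plunger bears on the nose. A last check of the bystanders, then I'll hand in.

```bash
python3 - <<'E'
from h import *
p=cams.get_image("side");save(p,"s17")
print(telemetry.get_state()["contact_force"])
print(manip.sign_off())
E
```

```text
[0.13540773 0.79903303 0.02422273]
the job is handed in; nothing more can be done
None
```

View pics/s17.png

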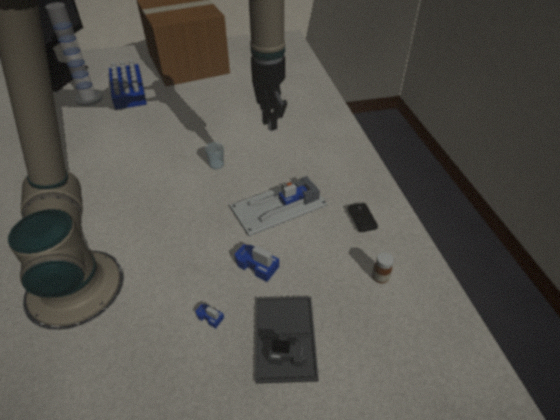

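The blue cartridge is clicked into the dock behind the orange catch. I let go of it and handed the job in at about 21 s of the 64 s allowed.

**Pushing it home:** the ramp took about 8 N. The push then rose to about 13 N and dropped by 2 N at the click, after roughly 10 mm of plunger travel. I went about 2 mm past the click, again at about 13 N, and did not reach the end wall.

**Last checks:**
- **Catch:** before letting go I eased the push down to 3.5 N, below the plunger's 8 N, and the cartridge did not move back. After letting go, the wrist picture shows the catch sitting in the waist behind the front block.
- **Robot:** the gripper is clear of everything and the contact force is about zero.
- **Bystanders:** by eye in the last side picture, the spent cartridge, jar, beaker, mouse and both decoys are where they were.

**What went wrong or disagreed:**
- **First grasp:** it closed on air above the rib, because the shut fingertips sat about 2 to 3 cm higher than the reported tool position. Nothing was touched, and I went lower for the second grasp.
- **Cameras:** the top and wrist cameras differed by about 5 mm on the dock's position. I lined up by the wrist view.

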